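# Seat the spare press ram in the V-blocks and hold it down

### The job

Wind the red-handled crank of the V-block fixture one full turn anticlockwise (seen from above) so that the yellow guard slides fully clear of the two V-blocks; move the guard only by its crank. Then take the steel ram from its wooden rest, lay it in both Vs, centred along its length, and press it down with a firm, steady hand so that it bears on both flanks of the Vs, without forcing it and without disturbing the other things on the worktop. Finish while still holding it pressed there: do not let go.

Things in the scene. Friction and masses are not known exactly. Their poses are not given: they have to be found in the camera images.
- fixture: V-block fixture, fixed: blue base plate 12 mm thick, x = -52 to 113, y = -82 to 172 mm. Origin on the worktop under the middle of the Vs; z up, y along the Vs, x the way the guard opens. Two steel V-blocks at y = -60..-30 and 30..60 mm, with a free gap for fingers between them down to the plate. Dark slideways 8 mm thick at y = -80 and 80 mm, 56 mm high, x = -25..105. Yaw within 0.3 rad
- v_seat (a point): where the middle of the ram's axis lies when it is properly seated: on the centre line of the Vs, midway between the blocks, 53.8 mm above the worktop; same axes as the fixture (y along the Vs)
- v_near: the near flank (-x side of the fixture) of both V-blocks; origin and axes as the fixture. Each block is 60 mm wide (x = -30..30 mm), 30 mm long, top 56 mm above the worktop, with a 90-degree V 44 mm wide and 22 mm deep
- v_far: the far flank (the +x side) of both V-blocks; same origin and axes as the fixture
- guard: yellow guard: two tongues 32 mm wide over the V-blocks, joined by a cross bar behind, 58 to 64 mm above the worktop. The crank's pinion moves it to the fixture's +x, 9 mm per rad (57 mm a turn). Closed, it covers x = -25..41 mm of the fixture and bars the Vs. Origin as the fixture's when closed
- crank (a joint): crank angle, rad: 0 closed (at a stop, where it starts), grows anticlockwise seen from above; 6.28 after a full turn, guard clear; stop at 6.6. Upright axis at the fixture's x = 30, y = 120 mm; friction 0.04 N m (1 to 2 N at the handle), stays where it is left
- crank_grip (a point): grip point on the axis of the upright red crank handle, 90 mm above the worktop. The handle is a freely spinning sleeve, 22 mm in diameter, 72 to 109 mm above the worktop, 42 mm from the crank axis (the hand need not turn with it). At crank 0 it is on the fixture's -x side of the crank axis; point x: from handle to crank axis
- ram: spare press ram: plain bright steel cylinder, 28 mm in diameter, 120 mm long, about 0.4 kg, alike at both ends. Origin at its middle on its axis; x along its axis. It lies level in its rest, its axis 32 mm above the worktop
- rest: wooden rest on which the ram lies, fixed: foot 130 x 50 mm, 6 mm thick, and a grooved bar 105 x 22 mm reaching 20 mm above the worktop; origin on the worktop under its middle, x along the ram. The bar is narrower than the ram, so fingers can pass on both sides of it
- oil_bottle: bystander: cream oil bottle with red spout, 42 mm wide, 124 mm high
- parts_box: bystander: dark blue sheet-metal parts box, 108 x 154 x 36 mm
- masking_tape: bystander: roll of paper tape, 80 mm in diameter, 19 mm high, lying flat
- spanner: bystander: flat spanner 156 mm long, 5 mm thick; its length is its y axis
- spool: bystander: spool of blue thread, 33 mm in diameter, 55 mm high, upright
- tumbler: bystander: grey tumbler, 70 mm wide, 87 mm high, upright
- balm_jar: bystander: green jar, 62 mm wide, 84 mm high
- notebook: bystander: dark red notebook, 92 x 126 x 16 mm

How it is judged:
By the outcome, as a careful person would: the job done as asked, in the order asked, and still so for the second after the job is handed in, while the arm keeps its last pose, push and grip.
It also fails if it takes over 67 s, if anything falls off the work surface, if the arm or the gripper's body presses on something with over 40 N, if the wrist force passes 120 N, or if a joint passes its speed limit or range.

### The arm

A 6-joint arm with a two-finger parallel gripper is mounted at the origin on a cart in front of the work surface, level with it; the furniture and walls round the work are solid. World frame = base frame: x ahead of the robot, y to its left, z up, the work surface at z = 0. Lengths are in m, angles in rad, forces in N, time in s.
With the tool pointing down it reaches from about 0.3 to 0.875 m from the base axis. Payload 6.4 kg.
Tool frame: the origin (TCP) lies midway between the tips of the shut fingers; the grasp point (between the pads) lies 19 mm behind it; x points along the fingers, y is the direction in which the jaws open and shut, and the axes are right-handed (so a half turn about x gives the same grasp; the last joint's range is limited). The gripper opens to 88 mm and grips with 3 to 60 N. Pads are 18 mm wide; open, the fingers measure 123 mm over their backs; the gripper's body (75 mm by 187 mm) begins 45 mm behind the grasp point.
Start: joints at [1.102, 0.181, 1.607, -0, 1.354, -0.206], TCP at [0.149, 0.555, 0.239] pointing down, gripper open.
Joint ranges: [-2.99, 2.99], [-0.89, 2.07], [0.3, 2.58], [-1.14, 4.28], [0, 2.63], [-3.12, 3.12]. Speed limits (rad/s): [2.57, 2.57, 3.01, 3.14, 3.14, 3.14].

### API

Orientations are given as a unit quaternion [w, x, y, z].
In Python, from cell import ctrl gives the robot as it stands. The module is installed in compiled form; this text tells all that it offers.
- The arm moves only by the tool send_rows, never from a script. Its argument "plan" is text: rows parted by semicolons, each of 5 numbers parted by spaces: the shift along the tool's x, y, z in cm, then the turn about the tool's x in degrees, then the finger opening in cm, from 0 to 8.81. A call has 1 to 20 rows; each row shifts and turns the commanded pose from where the row before left it, along the tool's axes as they then stand; what a row does not reach is not made up. A row lasts 1/12 s, in which the tool goes at most 41.7 mm and 7.16 degrees, less where a joint would pass 70% of its speed; a pose out of reach is approached as far as the arm can. A call with a gripper value outside its range is refused whole. The fingers move at their own pace and stop on an object; "grip_force" is the grip in N (left out, the last holds). Time passes only in rows, so rows that do not move let the fingers close. It gives the time, the measured TCP pose, the force and the opening at its end, in the units of the state.
- ctrl.get_obs(): the state, without advancing time (a new reading comes with each control period).
- ctrl.get_image(name): name is "scene" or "top" or "wrist"; returns the picture (384x512x3 uint8, blue, green, red); there is no depth.
- ctrl.camera_params(name): a dict with "camera_matrix" (3x3 intrinsics, pixels), "k1" (the pictures are not rectified: a ray, as slopes to the right and down, at radius r is drawn at 1 + k1 r^2 times it, then the intrinsics apply), "view" (4x4, takes a point from world to camera coordinates). Camera axes: x right, y down, z forward; pixel columns grow to the right and rows downward; lengths in m; the calibration is good to about 2 mm. A picture is of the moment at which its call begins: read the wrist's pose just before it. camera_params takes no time and is no camera call; for the wrist camera it gives the pose at the moment of the call.
- ctrl.finish_job(): hands the job in, once; it reports no verdict.
The state is a dict: "t": time; "joint_positions": joint angles; "joint_velocities": joint speeds; "tau": joint torques, N m; "tool_pos": TCP position; "tool_rot": TCP orientation; "contact_force": force on the tool from outside, world axes, zero at the start; "torque": the same for the moment, N m; "grip_width": finger opening in m.
Only numpy, scipy, OpenCV 4.12 (cv2) and the standard library are available. Lean on these libraries where they do the work, as an engineer would, in place of code of your own. Each camera call takes 0.05 s, during which the arm holds its last target.

## Working session

There is one attempt and no reset: what is moved stays moved. The work goes in short steps, Python scripts to look and compute and a tool call to move; the robot and the scene stay as the last step left them, time stands still between calls to the robot, and variables do not carry over. Pictures are saved under pics/ and viewed, and the job is handed in when it is done.

Besides the shell and the picture viewer there is one more tool, called by a JSON object that holds its "fn" and its "kwargs". send_rows: Moves the arm, as the interface text tells. Its arguments: {"type":"object","properties":{"plan":{"type":"string"},"grip_force":{"type":"number"}},"required":["plan"]}

```bash
ls; mkdir -p pics; python3 - <<'E'
from cell import ctrl
import cv2
print(ctrl.get_obs())
for n in ("scene","top","wrist"):
    p=ctrl.camera_params(n); print(n,p)
    cv2.imwrite(f"pics/a_{n}.png",ctrl.get_image(n))
E
```

```text
pics
{'t': 0.0, 'joint_positions': array([ 1.10173634e+00,  1.81546407e-01,  1.60796189e+00,  2.79280052e-05,
        1.35380070e+00, -2.06293775e-01]), 'joint_velocities': array([-0.00034049, -0.00130478, -0.00076774, -0.00073085,  0.00033262,
       -0.00097667]), 'tau': array([-2.93346900e-03, -4.33870268e+01, -3.41844392e+01,  7.01051136e-02,
        3.83866334e-02, -1.68163147e-04]), 'tool_pos': array([0.14909089, 0.55480085, 0.23782941]), 'tool_rot': array([ 0.70080202,  0.09206757,  0.70122228, -0.09320628]), 'contact_force': array([0.35738127, 0.61458781, 0.6519314 ]), 'torque': array([-0.03136935,  0.01303753, -0.01126718]), 'grip_width': 0.08814491466305482}
scene {'camera_matrix': array([[369.06709269,   0.        , 252.94139069],
       [  0.        , 369.06709269, 194.79459237],
       [  0.        ,   0.        ,   1.        ]]), 'k1': -0.05294489472158649, 'view': array([[ 0.80372996, -0.59485386, -0.0129246 , -0.4895059 ],
       [-0.42957712, -0.56511453, -0.7043501 ,  0.29393596],
       [ 0.41168149,  0.57165939, -0.70973508,  1.12695868],
       [ 0.        ,  0. 
[... 351 characters left out ...]
886e-01,  6.54505439e-03, -1.41986986e-01,
         6.00329639e-01],
       [ 1.41998693e-01,  1.35771139e-03, -9.89865914e-01,
         1.82852198e+00],
       [ 0.00000000e+00,  0.00000000e+00,  0.00000000e+00,
         1.00000000e+00]])}
wrist {'camera_matrix': array([[339.61806691,   0.        , 255.25948299],
       [  0.        , 339.61806691, 187.88880076],
       [  0.        ,   0.        ,   1.        ]]), 'k1': 0.02607697383852734, 'view': array([[ 0.26024279,  0.9655424 , -0.00125519, -0.57447967],
       [ 0.9161159 , -0.24650984,  0.31617173, -0.04287574],
       [ 0.30496779, -0.08343131, -0.94870115,  0.39068566],
       [ 0.        ,  0.        ,  0.        ,  1.        ]])}
```

View pics/a_scene.png

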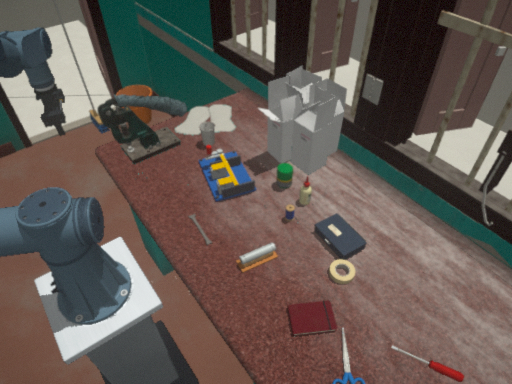

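View pics/a_top.png

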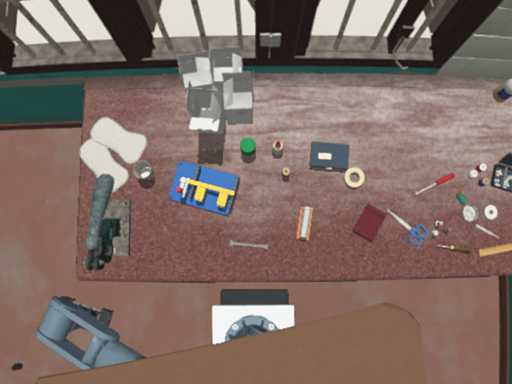

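View pics/a_wrist.png

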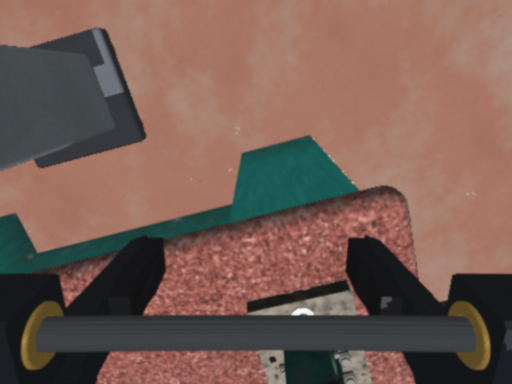

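```bash
cat > h.py <<'E'
import numpy as np, cv2
from scipy.spatial.transform import Rotation as R
def dist(p): return np.array([p["k1"],0,0,0,0.])
def ray(p,uv):
    n=cv2.undistortPoints(np.array([[uv]],float),p["camera_matrix"],dist(p))[0,0]
    V=p["view"]; d=V[:3,:3].T@np.array([n[0],n[1],1]); c=-V[:3,:3].T@V[:3,3]
    return c,d
def w(p,uv,z):
    c,d=ray(p,uv); return c+d*(z-c[2])/d[2]
def proj(p,X):
    X=np.atleast_2d(X).astype(float); V=p["view"]
    r=cv2.Rodrigues(V[:3,:3])[0]
    return cv2.projectPoints(X,r,V[:3,3],p["camera_matrix"],dist(p))[0][:,0]
def crop(src,dst,x0,y0,x1,y1,s):
    im=cv2.imread(src)[y0:y1,x0:x1]
    cv2.imwrite(dst,cv2.resize(im,None,fx=s,fy=s,interpolation=cv2.INTER_CUBIC))
E
python3 - <<'E'
from h import *
crop("pics/a_top.png","pics/b_top.png",150,140,330,260,4.4)
crop("pics/a_scene.png","pics/b_scene.png",180,130,300,280,4)
from cell import ctrl
p=ctrl.camera_params("top")
for n,uv,z in [("fix",(204,188),.012),("ram",(305,222),.04),("spanner",(248,244),0),("tumbler",(144,171),.08),("jar",(248,146),.08),("bottle",(278,147),.1),("crank",(183,185),.1)]:
    print(n,w(p,uv,z))
E
```

```text
fix [0.61177393 0.19032256 0.012     ]
ram [ 0.47161165 -0.20625297  0.04      ]
spanner [0.38932244 0.01619394 0.        ]
tumbler [0.67023236 0.41854748 0.08      ]
jar [0.76549658 0.01315785 0.08      ]
bottle [ 0.75607188 -0.10240774  0.1       ]
crank [0.61090695 0.2609451  0.1       ]
```

View pics/b_top.png

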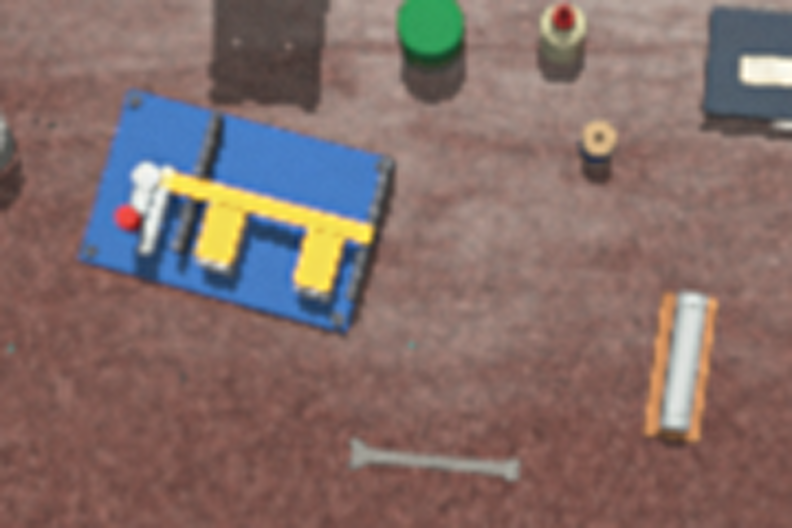

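View pics/b_scene.png

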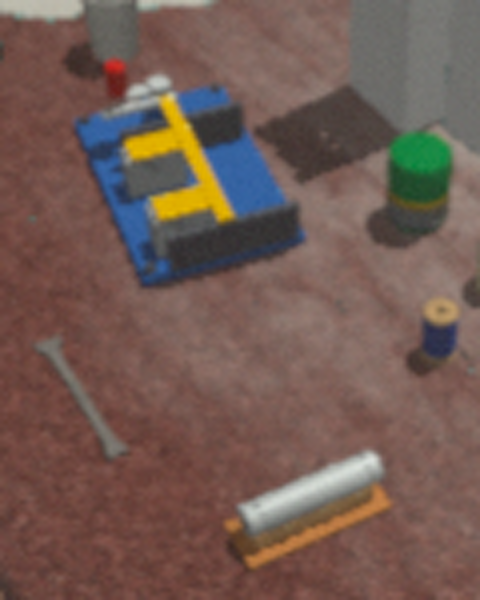

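```bash
cat >> h.py <<'E'
def fit2(model,meas):
    m=np.array(model)[:,:2];q=np.array(meas)[:,:2]
    a=m-m.mean(0);b=q-q.mean(0)
    th=np.arctan2((a[:,0]*b[:,1]-a[:,1]*b[:,0]).sum(),(a*b).sum())
    c,s=np.cos(th),np.sin(th);M=np.array([[c,-s],[s,c]])
    t=q.mean(0)-M@m.mean(0)
    return th,t,np.linalg.norm((m@M.T+t)-q,axis=1)
def ax(o,x0,y0,s): return lambda u:((u[0]+.5)/s-.5+x0,(u[1]+.5)/s-.5+y0)
E
python3 - <<'E'
from h import *
from cell import ctrl
p=ctrl.camera_params("top"); f=ax(0,150,140,4.4)
C=[(133,90),(393,160),(347,333),(80,262)]
M=[(.113,.172),(.113,-.082),(-.052,-.082),(-.052,.172)]
W=[w(p,f(c),.012) for c in C]; print(np.round(W,3))
th,t,r=fit2(M,W);print(th,t,r)
print("crank px",w(p,f((127,217)),.109),"model",t+R.from_euler('z',th).as_matrix()[:2,:2]@np.array([-.012,.12]))
for c in [(690,295),(676,430)]: print(w(p,f(c),.04))
E
```

```text
[[0.726 0.289 0.012]
 [0.659 0.051 0.012]
 [0.502 0.093 0.012]
 [0.568 0.335 0.012]]
-0.26891345874827793 [0.57253705 0.15674519] [0.00327061 0.00339354 0.00194675 0.00128841]
crank px [0.59458355 0.2765749  0.109     ] model [0.59285042 0.27562062]
[ 0.53147373 -0.21297879  0.04      ]
[ 0.41217467 -0.19841477  0.04      ]
```

```bash
python3 - <<'E'
from h import *
from cell import ctrl
o=ctrl.get_obs(); q=o["tool_rot"]; T=R.from_quat(q[[1,2,3,0]]).as_matrix()
print(T.round(3), o["t"])
p=ctrl.camera_params("wrist");V=p["view"];c=-V[:3,:3].T@V[:3,3];print(c,"cam in tool",T.T@(c-o["tool_pos"]), (T.T@V[:3,:3].T).round(3))
p=ctrl.camera_params("top"); f=ax(0,150,140,4.4)
for c in [(213,100),(318,105)]: print(w(p,f(c),0))
for uv in [(198,135),(224,135),(198,160),(223,160),(183,55),(252,72),(190,130)]: print(uv,w(p,uv,0),w(p,uv,.2))
E
```

```text
[[-0.001  0.26   0.966]
 [-0.001  0.966 -0.26 ]
 [-1.    -0.001 -0.   ]] 0.15
[0.06965611 0.57674894 0.38358938] cam in tool [-0.14552235  0.00023986 -0.0825051 ] [[-0.    -0.316  0.949]
 [ 1.    -0.001  0.   ]
 [ 0.     0.949  0.316]]
[0.71856457 0.21705873 0.        ]
[0.71303946 0.12028798 0.        ]
(198, 135) [0.83251781 0.21884872 0.        ] [0.77996119 0.19349188 0.2       ]
(224, 135) [0.83134904 0.11238787 0.        ] [0.77891577 0.09826584 0.2       ]
(198, 160) [0.72822596 0.21728381 0.        ] [0.68667526 0.19209212 0.2       ]
(223, 160) [0.72731717 0.11586034 0.        ] [0.68586237 0.10137186 0.2       ]
(183, 55) [1.18563331 0.29010671 0.        ] [1.09581243 0.25723002 0.2       ]
(252, 72) [ 1.103531   -0.00293008  0.        ] [ 1.02237437 -0.00488261  0.2       ]
(190, 130) [0.85407419 0.25216972 0.        ] [0.79924273 0.22329652 0.2       ]
```

```bash
python3 - <<'E'
from h import *
crop("pics/a_scene.png","pics/c_scene.png",230,50,370,190,4.2)
crop("pics/a_top.png","pics/c_top.png",160,30,280,180,4)
E
```

```text
(no output)
```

View pics/c_scene.png

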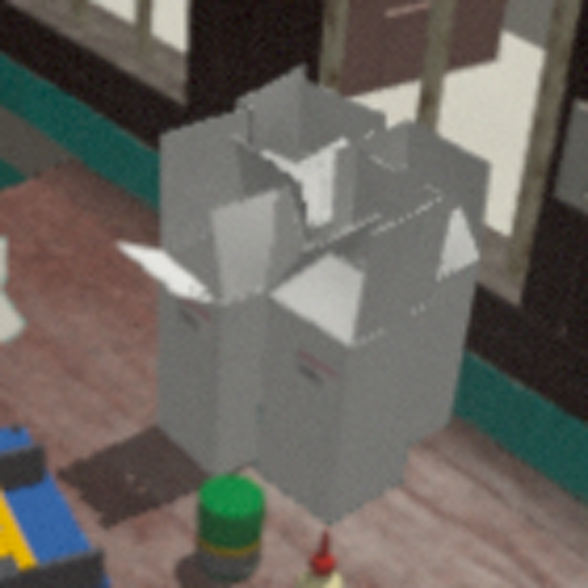

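View pics/c_top.png

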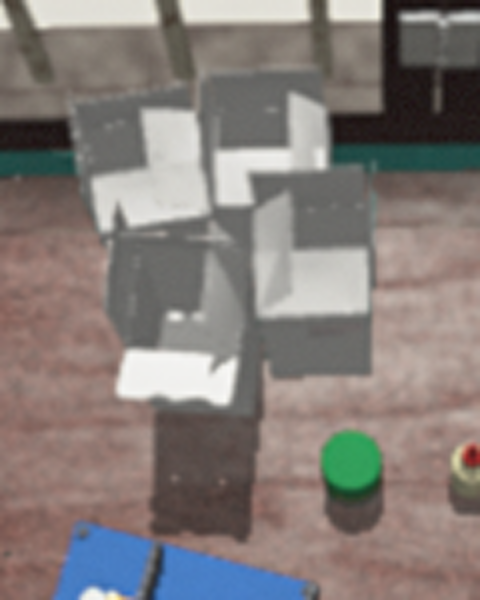

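{"fn": "send_rows", "kwargs": {"plan": "0 -0.7 1.6 0 8.8;0 -1.4 3.3 0 8.8;0 -1.4 3.3 0 8.8;0 -1.4 3.3 0 8.8;0 -1.4 3.3 0 8.8;0 -1.4 3.3 0 8.8;0 -1.4 3.3 0 8.8;0 -1.4 3.3 0 8.8;0 -1.4 3.3 0 8.8;0 -1.4 3.3 0 8.8;0 -1.4 3.3 0 8.8;0 -1.4 3.3 0 8.8;0 -1.4 3.3 0 8.8;0 0 0 0 8.8;0 0 0 0 8.8"}}

```text
t: 1.4
tool_pos: [0.5028, 0.2778, 0.2381]
tool_rot: [0.701, 0.094, 0.701, -0.094]
contact_force: [0.4, -0.2, 0.5]
grip_width: 0.0878
```

```bash
cat > look.py <<'E'
import sys,pickle
from cell import ctrl
from h import *
n=sys.argv[1]; name=sys.argv[2] if len(sys.argv)>2 else "wrist"
p=ctrl.camera_params(name); o=ctrl.get_obs(); im=ctrl.get_image(name)
cv2.imwrite(f"pics/{n}.png",im); pickle.dump((p,o),open(f"pics/{n}.pkl","wb"))
q=o["tool_rot"]; T=R.from_quat(q[[1,2,3,0]]).as_matrix()
print("t %.2f"%o["t"],"pos",o["tool_pos"].round(4),"z",T[:,2].round(3),"F",o["contact_force"].round(1),"w %.4f"%o["grip_width"],"q",o["joint_positions"].round(2))
cv2.imwrite(f"pics/{n}_x.png",cv2.resize(im,(768,576),interpolation=cv2.INTER_CUBIC))
E
python3 look.py d1
```

```text
t 1.40 pos [0.5028 0.2778 0.2381] z [ 0.965 -0.263 -0.001] F [ 0.4 -0.2  0.5] w 0.0878 q [ 0.3   0.18  1.61  0.    1.35 -1.01]
```

View pics/d1_x.png

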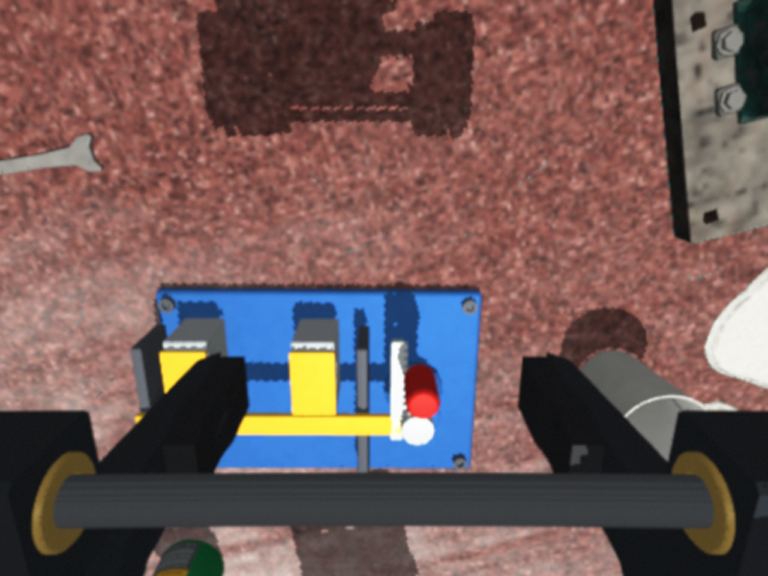

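```bash
python3 - <<'E'
from h import *
import pickle
p,o=pickle.load(open("pics/d1.pkl","rb")); f=lambda u:((u[0]+.5)/1.5-.5,(u[1]+.5)/1.5-.5)
C=[(160,287),(480,290),(470,467)];M=[(-.052,-.082),(-.052,.172),(.113,.172)]
# top edge front: plate top
W=[w(p,f(c),.012) for c in C];print(np.round(W,4))
th,t,r=fit2(M,W);print(th,t,r)
Rm=R.from_euler('z',th).as_matrix()[:2,:2]
print("handle top",w(p,f((423,404)),.109)[:2],"model",t+Rm@[-.012,.12])
F=lambda x,y,z:[*(t+Rm@[x,y]),z]
P=[F(-.012,.12,.109),F(-.012,.12,.072),F(.03,.12,.09),F(-.052,-.082,.012),F(-.052,.172,.012),F(.113,.172,.012),F(-.03,-.06,.056),F(-.03,.06,.056),F(-.025,.061,.064),F(-.025,.029,.064),F(-.03,.03,.056)]
print((proj(p,P)*1.5+.25).round(0).tolist())
im=cv2.imread("pics/d1.png"); hsv=cv2.cvtColor(im,cv2.COLOR_BGR2HSV)
m=((hsv[...,0]<6)|(hsv[...,0]>174))&(hsv[...,1]>220)&(hsv[...,2]>90)
m[:,:260]=0;m[:225]=0;m[300:]=0
ys,xs=np.where(m);print(xs.min(),xs.max(),ys.min(),ys.max(),xs.mean(),ys.mean())
crop("pics/d1.png","pics/d1c.png",80,180,340,330,3)
E
```

```text
[[0.5013 0.1008 0.012 ]
 [0.5685 0.3376 0.012 ]
 [0.7262 0.2953 0.012 ]]
-0.27684086661116375 [0.57191346 0.16136639] [0.00447554 0.00349533 0.00158056]
handle top [0.59436404 0.27844918] model [0.59316856 0.28007705]
[[425.0, 402.0], [421.0, 373.0], [421.0, 441.0], [154.0, 286.0], [485.0, 289.0], [471.0, 468.0], [163.0, 337.0], [335.0, 338.0], [335.0, 349.0], [289.0, 349.0], [292.0, 338.0]]
279 279 249 249 279.0 249.0
```

View pics/d1c.png

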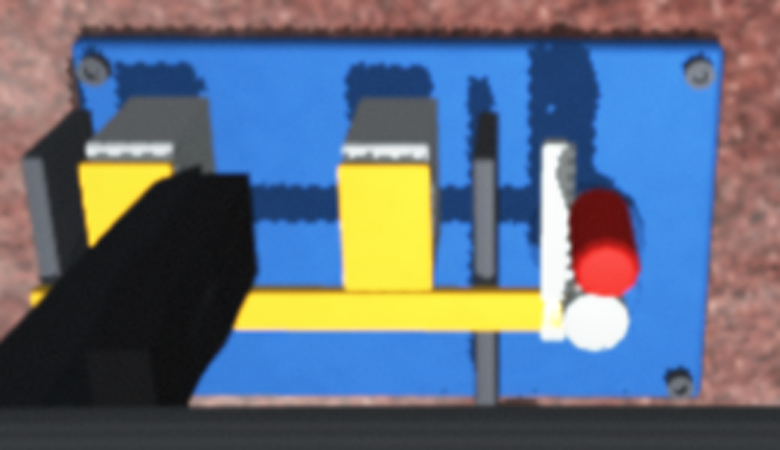

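```bash
python3 - <<'E'
from h import *
import pickle
p,o=pickle.load(open("pics/d1.pkl","rb"))
t=np.array([.5719,.1605]);Rm=R.from_euler('z',-.272).as_matrix()[:2,:2]
for z in (.06,.065,.07,.075,.08,.085,.09): print(z,(proj(p,[*(t+Rm@[.03,.12]),z])).round(1))
print(w(p,(282,270),.109), t+Rm@[-.012,.12])
E
```

```text
0.06 [[277.8 276.8]]
0.065 [[278.1 279.5]]
0.07 [[278.4 282.1]]
0.075 [[278.7 284.9]]
0.08 [[279.  287.7]]
0.085 [[279.3 290.6]]
0.09 [[279.6 293.6]]
[0.59525907 0.27838617 0.109     ] [0.59258019 0.27931216]
```

{"fn": "send_rows", "kwargs": {"plan": "0 0.5 1.8 0 8.8;0 1 3.5 0 8.8;0 1 3.5 0 8.8;2 0 0 0 8.8;3.5 0 0 0 6;3.5 0 0 0 6;3 0 0 0 5;2.5 0 0 0 5;1 0 0 0 5;0 0 0 0 5;0 0 0 0 5", "grip_force": 15}}

```text
t: 2.37
tool_pos: [0.5928, 0.2815, 0.0843]
tool_rot: [0.701, 0.092, 0.701, -0.092]
contact_force: [0.7, 1.2, 1.2]
grip_width: 0.0501
```

```bash
python3 look.py d2
```

```text
t 2.37 pos [0.5928 0.2815 0.0843] z [ 0.966 -0.259 -0.   ] F [0.7 1.2 1.2] w 0.0501 q [ 0.26  0.52  1.49  0.    1.13 -1.05]
```

View pics/d2_x.png

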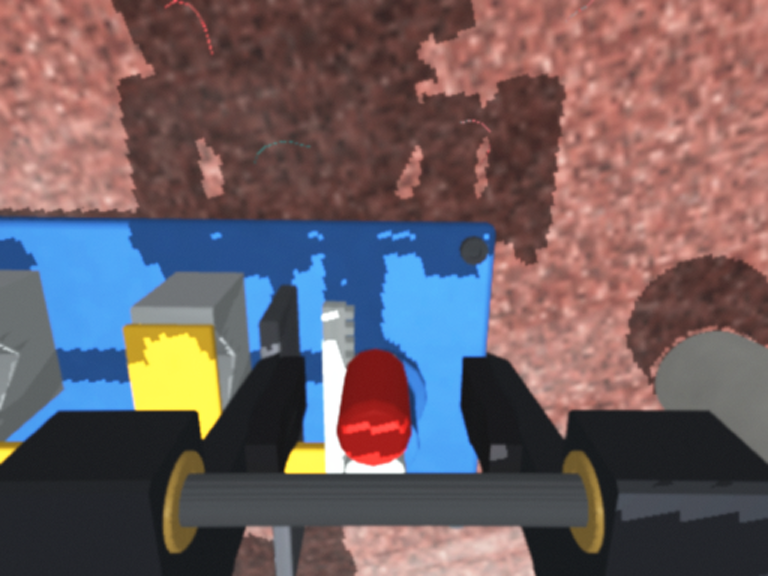

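```bash
python3 - <<'E'
from h import *
import pickle
p,o=pickle.load(open("pics/d2.pkl","rb"))
c=w(p,(249,287.5),.109);print(c)
T=R.from_quat(o["tool_rot"][[1,2,3,0]]).as_matrix();print(T.T@(c-o["tool_pos"]))
E
```

```text
[0.59354654 0.2788677  0.109     ]
[-0.02471088 -0.00235505  0.00136816]
```

{"fn": "send_rows", "kwargs": {"plan": "0 0 0 0 2;0 0 0 0 1;0 0 0 0 1;0 0 0 0 1;0 0 0 0 1;0 0 0 0 1", "grip_force": 15}}

```text
t: 2.92
tool_pos: [0.5934, 0.2788, 0.0848]
tool_rot: [0.701, 0.092, 0.701, -0.094]
contact_force: [-3.3, -7.3, 7.4]
grip_width: 0.0214
```

```bash
python3 - <<'E'
import numpy as np
ph=np.radians(np.arange(0,361,9)); z=np.round(4.2-4.2*np.cos(ph),2); y=np.round(-4.2*np.sin(ph),2)
r=[f"0 {a:.2f} {b:.2f} 0 1" for a,b in zip(np.diff(y),np.diff(z))]
print(";".join(r[:20]));print(";".join(r[20:]))
E
```

```text
0 -0.66 0.05 0 1;0 -0.64 0.16 0 1;0 -0.61 0.25 0 1;0 -0.56 0.34 0 1;0 -0.50 0.43 0 1;0 -0.43 0.50 0 1;0 -0.34 0.56 0 1;0 -0.25 0.61 0 1;0 -0.16 0.64 0 1;0 -0.05 0.66 0 1;0 0.05 0.66 0 1;0 0.16 0.64 0 1;0 0.25 0.61 0 1;0 0.34 0.56 0 1;0 0.43 0.50 0 1;0 0.50 0.43 0 1;0 0.56 0.34 0 1;0 0.61 0.25 0 1;0 0.64 0.16 0 1;0 0.66 0.05 0 1
0 0.66 -0.05 0 1;0 0.64 -0.16 0 1;0 0.61 -0.25 0 1;0 0.56 -0.34 0 1;0 0.50 -0.43 0 1;0 0.43 -0.50 0 1;0 0.34 -0.56 0 1;0 0.25 -0.61 0 1;0 0.16 -0.64 0 1;0 0.05 -0.66 0 1;0 -0.05 -0.66 0 1;0 -0.16 -0.64 0 1;0 -0.25 -0.61 0 1;0 -0.34 -0.56 0 1;0 -0.43 -0.50 0 1;0 -0.50 -0.43 0 1;0 -0.56 -0.34 0 1;0 -0.61 -0.25 0 1;0 -0.64 -0.16 0 1;0 -0.66 -0.05 0 1
```

{"fn": "send_rows", "kwargs": {"plan": "0 -0.26 0 0 1;0 -0.66 0.05 0 1;0 -0.64 0.16 0 1;0 -0.61 0.25 0 1;0 -0.56 0.34 0 1;0 -0.5 0.43 0 1;0 -0.43 0.5 0 1;0 -0.34 0.56 0 1;0 -0.25 0.61 0 1;0 -0.16 0.64 0 1;0 -0.05 0.66 0 1;0 0 0 0 1"}}

```text
t: 3.92
tool_pos: [0.6239, 0.2262, 0.0848]
tool_rot: [0.702, 0.093, 0.7, -0.092]
contact_force: [1.4, 1.5, 6.4]
grip_width: 0.0214
```

```bash
python3 look.py d3
```

```text
t 3.92 pos [0.6239 0.2262 0.0848] z [ 0.965 -0.261  0.002] F [1.4 1.5 6.4] w 0.0214 q [ 0.17  0.53  1.48  0.    1.13 -1.14]
```

View pics/d3_x.png

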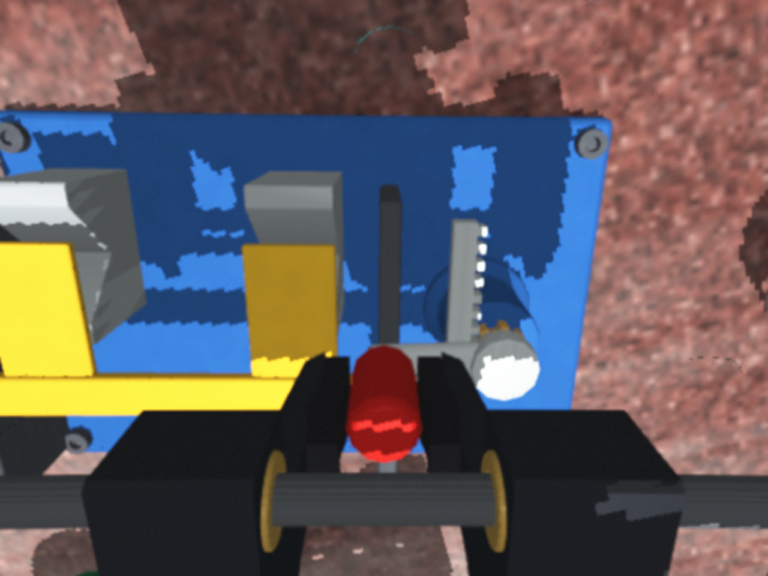

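{"fn": "send_rows", "kwargs": {"plan": "0 0.05 0.66 0 1;0 0.16 0.64 0 1;0 0.25 0.61 0 1;0 0.34 0.56 0 1;0 0.43 0.5 0 1;0 0.5 0.43 0 1;0 0.56 0.34 0 1;0 0.61 0.25 0 1;0 0.64 0.16 0 1;0 0.66 0.05 0 1;0 0 0 0 1"}}

```text
t: 4.88
tool_pos: [0.6744, 0.2567, 0.0848]
tool_rot: [0.702, 0.093, 0.7, -0.092]
contact_force: [0.4, 1.2, 6.4]
grip_width: 0.0213
```

{"fn": "send_rows", "kwargs": {"plan": "0 0.66 -0.05 0 1;0 0.64 -0.16 0 1;0 0.61 -0.25 0 1;0 0.56 -0.34 0 1;0 0.5 -0.43 0 1;0 0.43 -0.5 0 1;0 0.34 -0.56 0 1;0 0.25 -0.61 0 1;0 0.16 -0.64 0 1;0 0.05 -0.66 0 1;0 0 0 0 1"}}

```text
t: 5.8
tool_pos: [0.6436, 0.308, 0.0848]
tool_rot: [0.701, 0.092, 0.701, -0.092]
contact_force: [-0.9, 0.4, 5.6]
grip_width: 0.0213
```

{"fn": "send_rows", "kwargs": {"plan": "0 -0.05 -0.66 0 1;0 -0.16 -0.64 0 1;0 -0.25 -0.61 0 1;0 -0.34 -0.56 0 1;0 -0.43 -0.5 0 1;0 -0.5 -0.43 0 1;0 -0.56 -0.34 0 1;0 -0.61 -0.25 0 1;0 -0.64 -0.16 0 1;0 -0.66 -0.05 0 1;0 -0.15 0 0 1;0 0 0 0 1;0 0 0 0 1"}}

```text
t: 6.88
tool_pos: [0.5926, 0.276, 0.0848]
tool_rot: [0.702, 0.093, 0.7, -0.093]
contact_force: [0.6, -1.9, 7.0]
grip_width: 0.0216
```

```bash
python3 look.py d4
```

```text
t 6.88 pos [0.5926 0.276  0.0848] z [ 0.966 -0.26   0.002] F [ 0.6 -1.9  7. ] w 0.0216 q [ 0.26  0.51  1.5  -0.    1.12 -1.05]
```

View pics/d4_x.png

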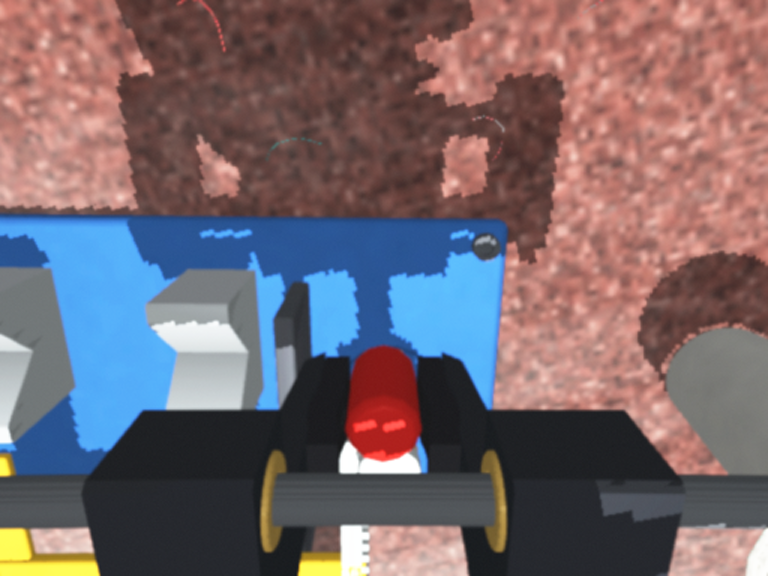

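{"fn": "send_rows", "kwargs": {"plan": "0 0 0 0 5;0 0 0 0 5;0 0 0 0 5;-2 0 0 0 5;-3.5 0 0 0 5;-3.5 -1 0 0 7;-3 -2 -0.8 0 8.8;-2 -3 -1.2 0 8.8;0 -3 -1.5 0 8.8;0 -2 -1 0 8.8;0 -1 -0.5 0 8.8;0 0 0 0 8.8;0 0 0 0 8.8"}}

```text
t: 8.02
tool_pos: [0.5128, 0.1738, 0.2235]
tool_rot: [0.701, 0.093, 0.701, -0.093]
contact_force: [1.4, 0.8, 0.3]
grip_width: 0.0884
```

```bash
python3 look.py d5; python3 look.py d5t top; python3 -c "
from h import *
crop('pics/d5t.png','pics/d5tc.png',150,140,330,260,4.4)"
```

```text
t 8.02 pos [0.5128 0.1738 0.2235] z [ 0.965 -0.261 -0.   ] F [1.4 0.8 0.3] w 0.0884 q [ 0.11  0.12  1.71  0.    1.31 -1.2 ]
t 8.07 pos [0.5132 0.1742 0.2235] z [ 0.966 -0.26  -0.   ] F [0.1 0.9 0.3] w 0.0879 q [ 0.11  0.12  1.71  0.    1.31 -1.2 ]
```

View pics/d5_x.png

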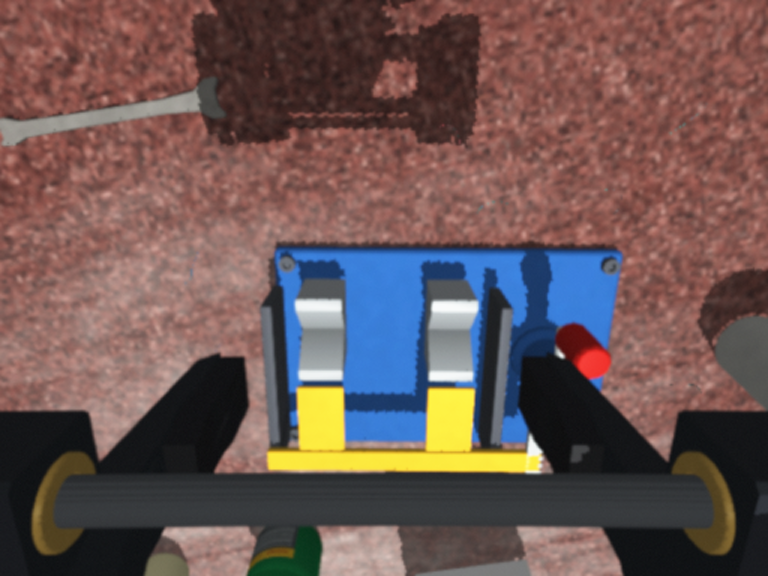

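View pics/d5tc.png

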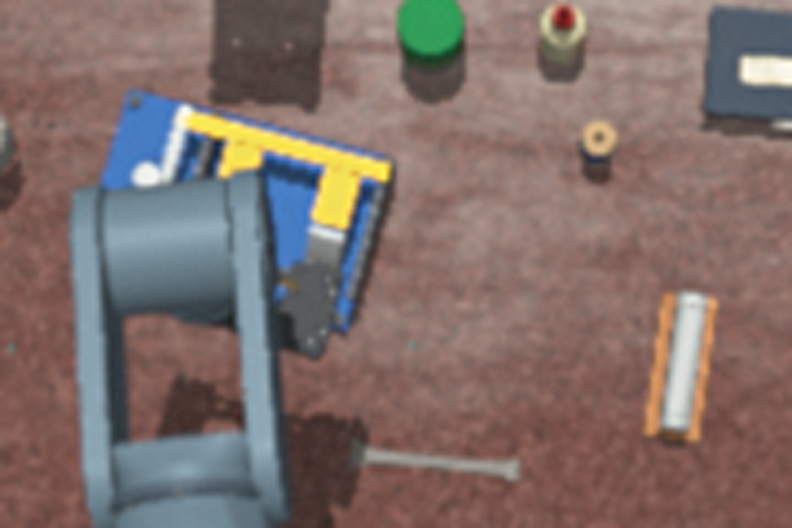

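```bash
python3 -c "
from h import *
crop('pics/d5.png','pics/d5c.png',170,155,350,290,4.4)"
```

```text
(no output)
```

View pics/d5c.png

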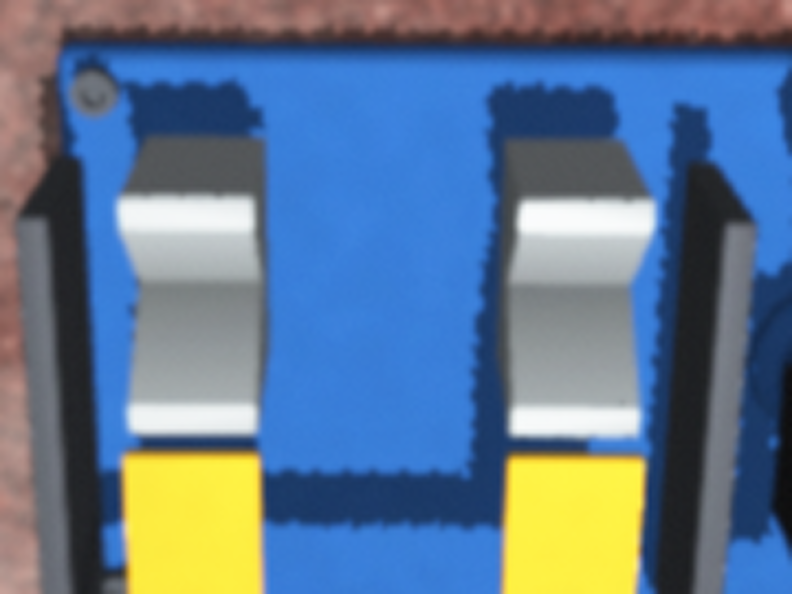

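```bash
python3 - <<'E'
from h import *
import pickle
p,o=pickle.load(open("pics/d5.pkl","rb")); f=ax(0,170,155,4.4)
C=[(117,197),(253,195),(122,233),(256,232),(130,406),(257,405),(128,436),(258,434),(518,199),(655,200),(518,233),(648,234),(510,408),(639,407),(510,437),(640,437)]
xs=[-30,-30,-22,-22,22,22,30,30]*2; ys=[-60,-30]*4+[30,60]*4
M=np.c_[xs,ys]/1000
W=[w(p,f(c),.056) for c in C]
th,t,r=fit2(M,W);print(th,t,(r*1000).round(1))
# guard front edge at z .064
Rm=R.from_euler('z',th).as_matrix()[:2,:2]
for c in [(122,453),(507,456),(645,455)]: print(Rm.T@(w(p,f(c),.064)[:2]-t))
E
```

```text
-0.2694612601046988 [0.57528694 0.15922897] [0.  0.7 0.9 0.9 0.5 0.3 0.3 0.7 0.5 0.1 0.3 1.  0.6 0.4 0.3 0.4]
[ 0.02994912 -0.06045358]
[0.03032935 0.02833999]
[0.02985755 0.0601424 ]
```

```bash
python3 - <<'E'
from h import *
import pickle
p,o=pickle.load(open("pics/d5.pkl","rb")); f=ax(0,170,155,4.4)
t=np.array([.5753,.1592]);Rm=R.from_euler('z',-.2695).as_matrix()[:2,:2]
for c in [(122,453),(507,456)]: print(Rm.T@(w(p,f(c),.058)[:2]-t))
h=Rm.T@(w(p,((593.5)/1.5-.5,361/1.5-.5),.109)[:2]-t);print(h, "ang",np.arctan2(-(h[1]-.12),-(h[0]-.03)))
p,o=pickle.load(open("pics/d5t.pkl","rb")); f=ax(0,150,140,4.4)
for c in [(690,295),(676,430)]: print(w(p,f(c),.04))
E
```

```text
[ 0.03340303 -0.06156084]
[0.03378724 0.02897919]
[-0.0138385   0.11650157] ang 0.0796340147326163
[ 0.53147373 -0.21297879  0.04      ]
[ 0.41217467 -0.19841477  0.04      ]
```

{"fn": "send_rows", "kwargs": {"plan": "0 -1.8 0.1 0 8.8;0 -3.5 0.16 0 8.8;0 -3.5 0.16 0 8.8;0 -3.5 0.16 0 8.8;0 -3.5 0.16 0 8.8;0 -3.5 0.16 0 8.8;0 -3.5 0.16 0 8.8;0 -3.5 0.16 0 8.8;0 -3.5 0.16 0 8.8;0 -3.5 0.16 0 8.8;0 -3.5 0.16 0 8.8;0 -1.5 0 -4 8.8;0 0 0 -4 8.8;0 0 0 0 8.8;0 0 0 0 8.8"}}

```text
t: 9.37
tool_pos: [0.4302, -0.2005, 0.2234]
tool_rot: [0.706, 0.044, 0.706, -0.044]
contact_force: [-0.4, 0.7, -0.2]
grip_width: 0.0879
```

```bash
python3 look.py e1
```

```text
t 9.37 pos [ 0.4302 -0.2005  0.2234] z [ 0.992 -0.125 -0.   ] F [-0.4  0.7 -0.2] w 0.0879 q [-0.69 -0.03  1.87  0.    1.31 -2.13]
```

View pics/e1_x.png

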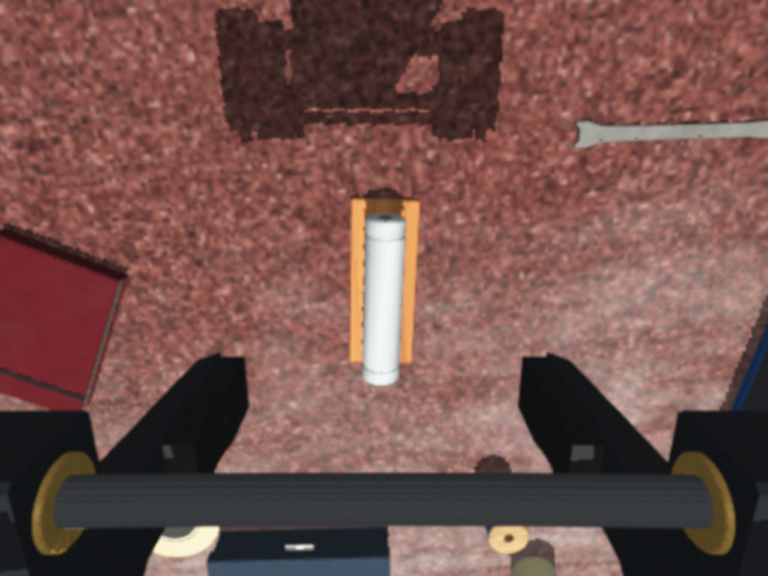

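```bash
python3 - <<'E'
from h import *
import pickle
p,o=pickle.load(open("pics/e1.pkl","rb")); g=lambda u:((u[0]+.5)/1.5-.5,(u[1]+.5)/1.5-.5)
T=R.from_quat(o["tool_rot"][[1,2,3,0]]).as_matrix()
def s(n,u,z):
    W=w(p,g(u),z); print(n,W.round(4),"tool yz",(T.T@(W-o["tool_pos"]))[1:].round(4))
s("near",(386,218),.032);s("near rimtop",(386,226),.046);s("far top",(381.5,384),.046);s("far axis",(381.5,384),.032)
s("L",(366.5,240),.032);s("R",(404.5,240),.032);s("L",(363.5,360),.032);s("R",(399.5,360),.032)
s("foot",(351,200),.006);s("foot",(420,201),.006);s("foot",(349,360),.006);s("foot",(413,362),.006)
crop('pics/e1.png','pics/e1c.png',215,125,300,265,5)
E
```

```text
near [ 0.4153 -0.1963  0.032 ] tool yz [ 0.0022 -0.0153]
near rimtop [ 0.4177 -0.1966  0.046 ] tool yz [ 0.0021 -0.0128]
far top [ 0.5313 -0.214   0.046 ] tool yz [-0.0009  0.1021]
far axis [ 0.5392 -0.215   0.032 ] tool yz [-0.001   0.1101]
L [ 0.4286 -0.2112  0.032 ] tool yz [-0.011  -0.0002]
R [ 0.4319 -0.1857  0.032 ] tool yz [ 0.0148 -0.0002]
L [ 0.5179 -0.2257  0.032 ] tool yz [-0.0142  0.0902]
R [ 0.5212 -0.1994  0.032 ] tool yz [0.0123 0.0902]
foot [ 0.4045 -0.2199  0.006 ] tool yz [-0.0226 -0.023 ]
foot [ 0.4114 -0.1712  0.006 ] tool yz [ 0.0266 -0.0223]
foot [ 0.5295 -0.2398  0.006 ] tool yz [-0.0267  0.1035]
foot [ 0.5376 -0.1898  0.006 ] tool yz [0.0239 0.1053]
```

View pics/e1c.png

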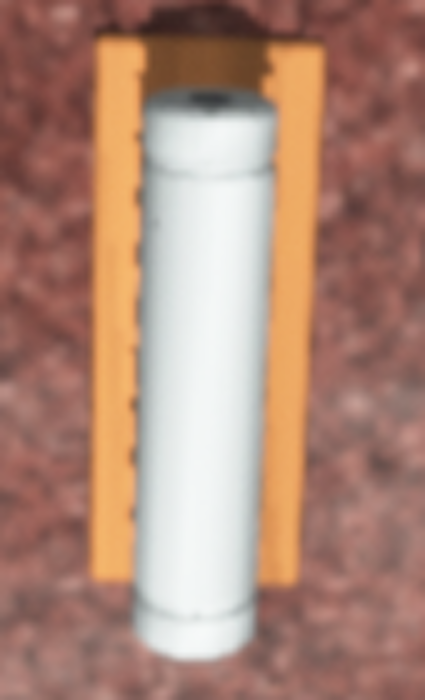

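{"fn": "send_rows", "kwargs": {"plan": "0 0.05 1.3 0 8.8;0 0 3 0 8.8;0 0 0 1.6 8.8;1.5 0 0 0 7.5;3.5 0 0 0 6.5;3.5 0 0 0 6;3.5 0 0 0 6;3 0 0 0 6;2.5 0 0 0 6;1.5 0 0 0 6;1 0 0 0 6;0.9 0 0 0 6;0 0 0 0 6;0 0 0 0 6"}}

```text
t: 10.58
tool_pos: [0.4729, -0.2053, 0.0151]
tool_rot: [0.705, 0.053, 0.705, -0.053]
contact_force: [0.2, 0.9, 0.2]
grip_width: 0.0597
```

```bash
python3 look.py e2
```

```text
t 10.58 pos [ 0.4729 -0.2053  0.0151] z [ 0.989 -0.15   0.   ] F [0.2 0.9 0.2] w 0.0597 q [-0.64  0.38  1.89 -0.    0.88 -2.06]
```

View pics/e2_x.png

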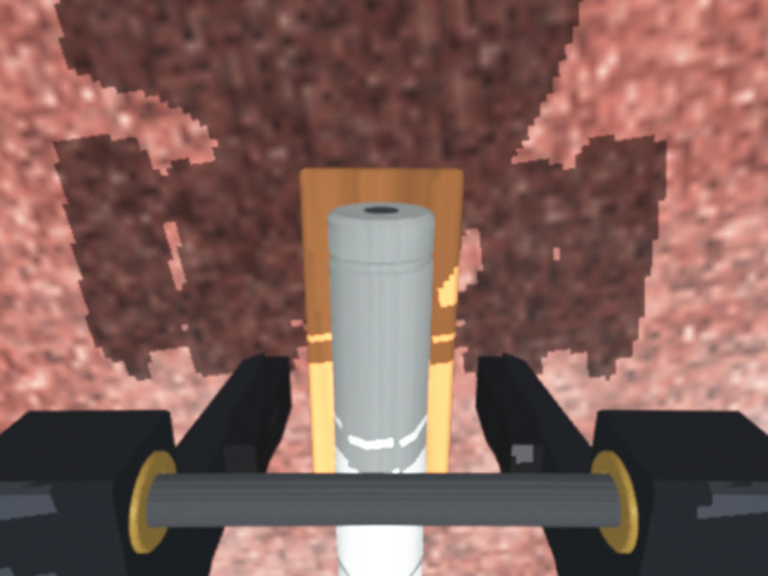

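```bash
python3 - <<'E'
from h import *
import pickle
p,o=pickle.load(open("pics/e2.pkl","rb"))
T=R.from_quat(o["tool_rot"][[1,2,3,0]]).as_matrix();P=o["tool_pos"]
for zz,h in [(-.06,.032),(-.06,.046),(-.062,.046),(-.058,.046)]:
    for y in (0,):
        X=P+T@[0,y,zz]; X[2]=h; print(zz,h,proj(p,X)*1.5+.25)
X=P+T@[0,-.014,-.055]; X[2]=.032; print(proj(p,X)*1.5+.25)
X=P+T@[0,.014,-.055]; X[2]=.032; print(proj(p,X)*1.5+.25)
E
```

```text
-0.06 0.032 [[382.0606376  205.74592259]]
-0.06 0.046 [[381.94871773 216.52666914]]
-0.062 0.046 [[381.9376005  207.76162629]]
-0.058 0.046 [[381.95969344 225.19332932]]
[[327.46264205 225.19909041]]
[[436.70271753 225.14238546]]
```

{"fn": "send_rows", "kwargs": {"plan": "0 0 0.08 0 4;0 0 0 0 2.5;0 0 0 0 2;0 0 0 0 2;0 0 0 0 2;0 0 0 0 2", "grip_force": 50}}

```text
t: 11.13
tool_pos: [0.4733, -0.2061, 0.0151]
tool_rot: [0.705, 0.053, 0.705, -0.054]
contact_force: [-1.1, -2.4, 1.7]
grip_width: 0.0263
```

{"fn": "send_rows", "kwargs": {"plan": "-0.3 0 0 0 2;-0.8 0 0 0 2;-1.5 0 0 0 2;-2 0 0 0 2;-2.5 0 0 0 2;-3 0 0 0 2;-3 0 0 0 2;0 0 0 0 2;0 0 0 0 2"}}

```text
t: 11.88
tool_pos: [0.474, -0.206, 0.1475]
tool_rot: [0.706, 0.053, 0.704, -0.054]
contact_force: [0.3, 0.6, -3.8]
grip_width: 0.0263
```

```bash
python3 look.py e3
```

```text
t 11.88 pos [ 0.474  -0.206   0.1475] z [ 0.989 -0.15   0.003] F [ 0.3  0.6 -3.8] w 0.0263 q [-0.64  0.15  1.84  0.    1.15 -2.06]
```

View pics/e3_x.png

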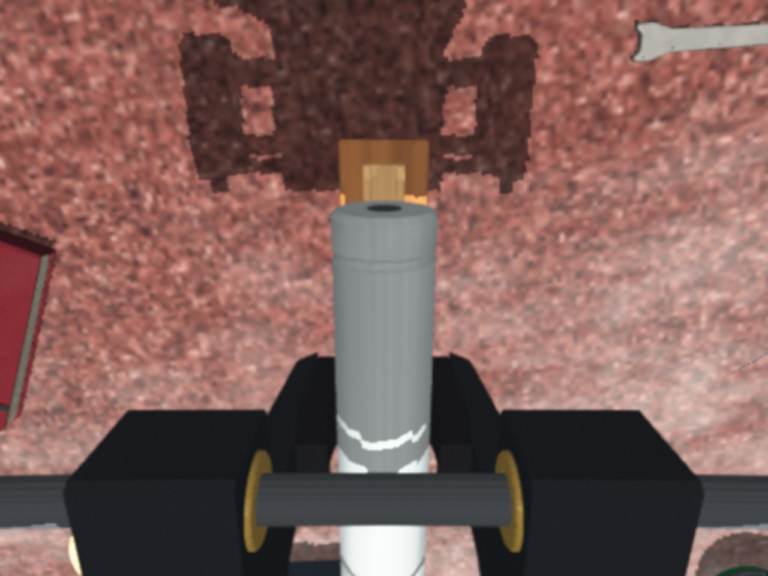

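{"fn": "send_rows", "kwargs": {"plan": "0 1.5 0.2 0 2;0 3.3 0.4 0 2;0 3.3 0.4 0 2;0 3.3 0.4 0 2;0 3.3 0.4 0 2;0 3.3 0.4 0 2;0 3.3 0.4 0 2;0 3.3 0.4 0 2;0 3.3 0.4 0 2;0 3.3 0.4 0 2;0 3.3 0.4 0 2;0 2.4 0.3 0 2;0 0 0 0 2;0 0 0 0 2"}}

```text
t: 13.1
tool_pos: [0.5714, 0.1537, 0.1429]
tool_rot: [0.703, 0.052, 0.707, -0.053]
contact_force: [0.1, 0.0, -3.9]
grip_width: 0.0267
```

{"fn": "send_rows", "kwargs": {"plan": "0 0 0 -3.5 2;0 0 0 -6 2;0 0 0 -6 2;0 0 0 -6 2;0 0 0 -6 2;0 0 0 -6 2;0 0 0 -6 2;0 0 0 -6 2;0 0 0 -6 2;0 0 0 -6 2;0 0 0 -6 2;0 0 0 -6 2;0 0 0 -6 2;0 0 0 -6 2;0 0 0 -1.6 2;0 0 0 0 2;0 0 0 0 2"}}

```text
t: 14.52
tool_pos: [0.5722, 0.1514, 0.1444]
tool_rot: [0.563, -0.427, 0.564, 0.427]
contact_force: [-0.0, 1.1, -2.7]
grip_width: 0.0263
```

```bash
python3 look.py f1
```

```text
t 14.52 pos [0.5722 0.1514 0.1444] z [ 0.271  0.963 -0.001] F [-0.   1.1 -2.7] w 0.0263 q [ 0.06  0.32  1.64 -0.    1.19 -2.81]
```

View pics/f1_x.png

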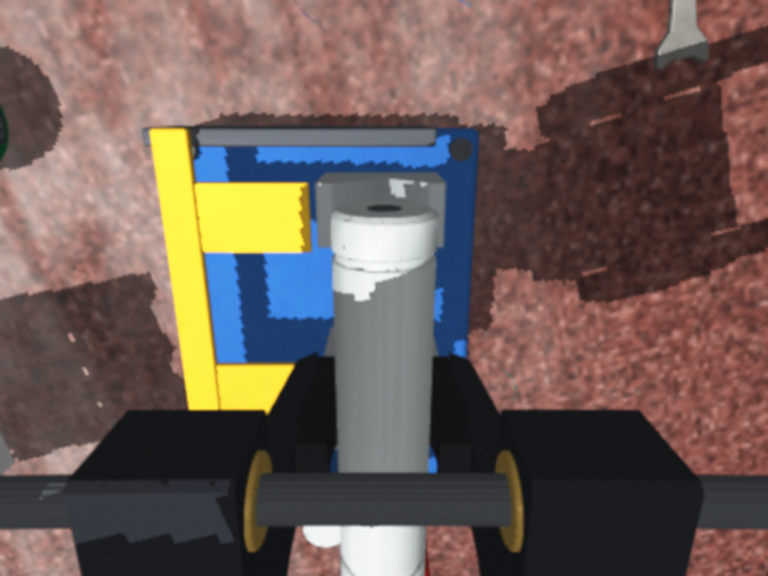

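```bash
python3 -c "
from h import *
crop('pics/f1.png','pics/f1c.png',190,95,320,185,6)"
```

```text
(no output)
```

View pics/f1c.png

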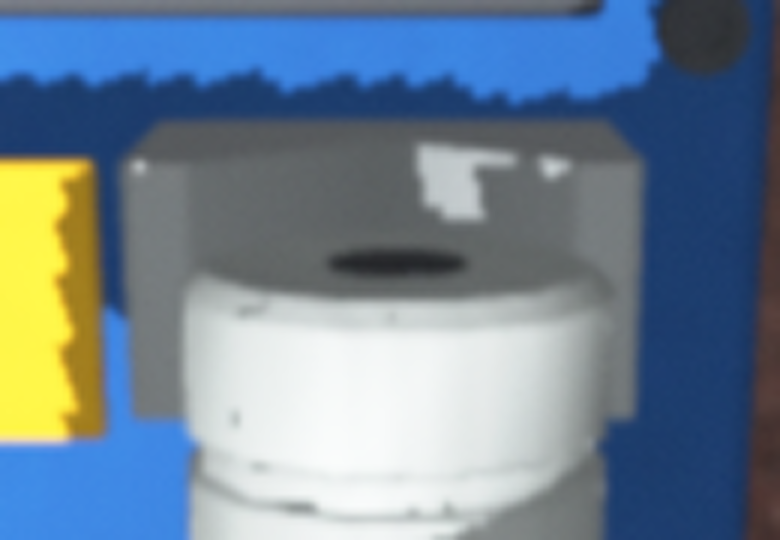

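```bash
python3 - <<'E'
from h import *
import pickle
p,o=pickle.load(open("pics/f1.pkl","rb")); f=ax(0,190,95,6)
T=R.from_quat(o["tool_rot"][[1,2,3,0]]).as_matrix();P=o["tool_pos"]
C=[(122,160),(643,162),(135,418),(636,420)];M=np.array([(30,-60),(-30,-60),(30,-30),(-30,-30)])/1000
W=[w(p,f(c),.056) for c in C];th,t,r=fit2(M,W);print(th,t,r)
s=np.r_[t,.056];print("corner-only seat in tool",T.T@(s-P))
s=np.r_[.5748,.1594,.056];print("prev est in tool",T.T@(s-P))
# ram in hand: hole of near end, height TCP+.017
h=P[2]+.017
a=w(p,f((397,262)),h); print("near end in tool",T.T@(a-P))
l=w(p,f((186,320)),h);r_=w(p,f((608,320)),h);print(T.T@(l-P),T.T@(r_-P))
E
```

```text
-0.2761836898828066 [0.57546985 0.15891905] [0.0003022  0.00060682 0.0005431  0.00026455]
corner-only seat in tool [ 0.0883944  -0.0012826   0.00825075]
prev est in tool [ 0.08839594 -0.00050755  0.00853239]
near end in tool [-1.69360781e-02  6.16575635e-05 -5.93046367e-02]
[-0.01697209 -0.01343658 -0.05558698] [-0.01690808  0.01356897 -0.05555716]
```

{"fn": "send_rows", "kwargs": {"plan": "0 -0.09 0.77 -0.3 2;1 0 0 0 2;2 0 0 0 2;2.5 0 0 0 2;2 0 0 0 2;1.2 0 0 0 2;0.6 0 0 0 2;0 0 0 0 2;0 0 0 0 2"}}

```text
t: 15.32
tool_pos: [0.5765, 0.1598, 0.0531]
tool_rot: [0.562, -0.429, 0.562, 0.429]
contact_force: [0.1, -0.3, -3.2]
grip_width: 0.0267
```

```bash
python3 look.py f2;  python3 -c "
from h import *
crop('pics/f2.png','pics/f2c.png',160,95,340,230,4.4)"
```

```text
t 15.32 pos [0.5765 0.1598 0.0531] z [0.263 0.965 0.   ] F [ 0.1 -0.3 -3.2] w 0.0267 q [ 0.07  0.46  1.67  0.    1.02 -2.8 ]
```

View pics/f2c.png

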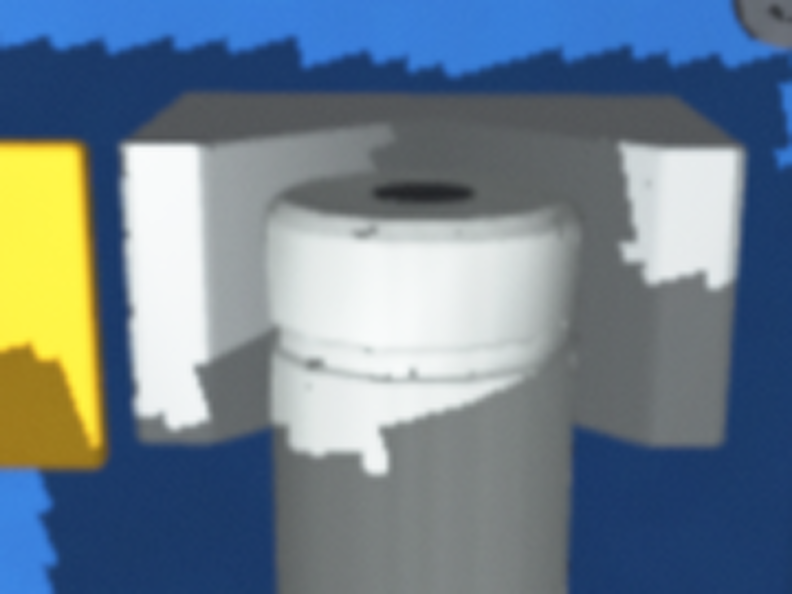

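```bash
cat > chk.py <<'E'
from h import *
import pickle,sys
def chk(n,C,hole,f):
    p,o=pickle.load(open(f"pics/{n}.pkl","rb"))
    T=R.from_quat(o["tool_rot"][[1,2,3,0]]).as_matrix();P=o["tool_pos"]
    M=np.array([(30,-60),(-30,-60),(30,-30),(-30,-30)])/1000
    W=[w(p,f(c),.056) for c in C];th,t,r=fit2(M,W);print(th,t,(r*1000).round(1))
    print("seat in tool",T.T@(np.r_[t,.056]-P),"prev",T.T@(np.r_[.5750,.1592,.056]-P))
    a=w(p,f(hole),P[2]+.017); print("near end in tool",T.T@(a-P),"tool z yaw",np.arctan2(T[1,2],T[0,2])-np.pi/2)
E
python3 -c "
from chk import *
chk('f2',[(122,144),(744,147),(138,442),(722,446)],(423,192),ax(0,160,95,4.4))"
```

```text
-0.2731153499494236 [0.57565885 0.15885119] [0.5 0.5 0.4 0.4]
seat in tool [-0.0029353   0.00059821 -0.00117075] prev [-0.0029356   0.00132563 -0.00100761]
near end in tool [-1.70102790e-02  3.51006126e-05 -5.93374115e-02] tool z yaw -0.26627661056224294
```

{"fn": "send_rows", "kwargs": {"plan": "0 0.08 -0.15 0.25 2;0.6 0 0 0 2;0.5 0 0 0 2;0.3 0 0 0 2;0 0 0 0 2;0 0 0 0 2", "grip_force": 60}}

```text
t: 15.87
tool_pos: [0.5747, 0.1584, 0.0384]
tool_rot: [0.563, -0.428, 0.563, 0.428]
contact_force: [0.5, -0.2, -3.0]
grip_width: 0.0265
```

{"fn": "send_rows", "kwargs": {"plan": "0.1 0 0 0 2;0.1 0 0 0 2;0 0 0 0 2;0 0 0 0 2;0 0 0 0 2"}}

```text
t: 16.28
tool_pos: [0.5753, 0.1585, 0.0369]
tool_rot: [0.563, -0.428, 0.563, 0.428]
contact_force: [1.2, -0.8, -4.0]
grip_width: 0.0263
```

{"fn": "send_rows", "kwargs": {"plan": "0.1 0 0 0 2;0 0 0 0 2;0 0 0 0 2;0 0 0 0 2"}}

```text
t: 16.62
tool_pos: [0.5754, 0.1584, 0.0368]
tool_rot: [0.563, -0.428, 0.563, 0.428]
contact_force: [-2.3, -0.7, 6.2]
grip_width: 0.0263
```

{"fn": "send_rows", "kwargs": {"plan": "0.1 0 0 0 2;0 0 0 0 2;0 0 0 0 2;0 0 0 0 2"}}

```text
t: 16.95
tool_pos: [0.5755, 0.1585, 0.0367]
tool_rot: [0.563, -0.428, 0.563, 0.428]
contact_force: [-6.2, -1.2, 13.1]
grip_width: 0.0261
```

{"fn": "send_rows", "kwargs": {"plan": "0.05 0.06 0 0 2;0 0 0 0 2;0.05 0 0 0 2;0 0 0 0 2;0 0 0 0 2;0 0 0 0 2"}}

```text
t: 17.45
tool_pos: [0.5755, 0.1585, 0.0367]
tool_rot: [0.563, -0.429, 0.562, 0.427]
contact_force: [-7.5, -3.1, 18.3]
grip_width: 0.026
```

```bash
python3 look.py g1;  python3 -c "
from h import *
crop('pics/g1.png','pics/g1c.png',160,95,340,230,4.4)"; python3 look.py g1s scene; python3 -c "
from h import *
crop('pics/g1s.png','pics/g1sc.png',150,100,350,250,4)"
```

```text
t 17.45 pos [0.5755 0.1585 0.0367] z [0.267 0.964 0.   ] F [-7.5 -3.1 18.3] w 0.0260 q [ 0.07  0.48  1.67 -0.    0.99 -2.8 ]
t 17.50 pos [0.5755 0.1585 0.0367] z [0.267 0.964 0.   ] F [-7.9 -2.7 18.1] w 0.0262 q [ 0.07  0.48  1.67 -0.    0.99 -2.8 ]
```

View pics/g1c.png

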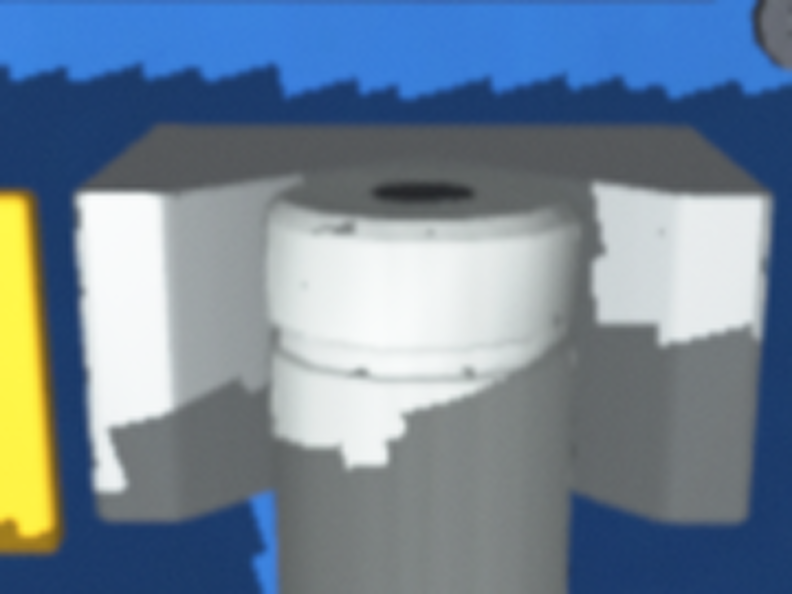

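View pics/g1sc.png

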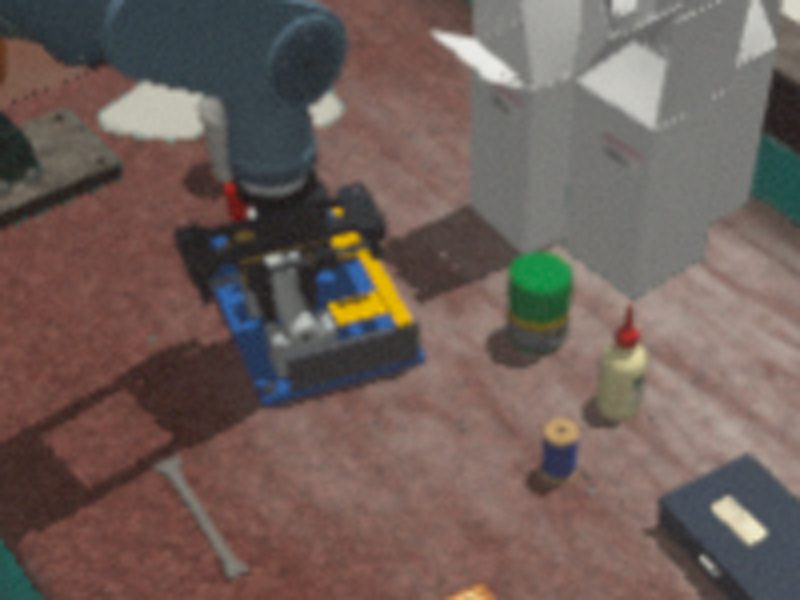

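```bash
python3 -c "
from chk import *
chk('g1',[(75,192),(771,194),(99,519),(748,522)],(423,192),ax(0,160,95,4.4))"
```

```text
-0.2732591537064124 [0.57560055 0.15880311] [0.4 0.6 0.5 0.4]
seat in tool [-1.93473903e-02 -5.46975973e-05  3.48297934e-04] prev [-0.01934879  0.00063003  0.00057038]
near end in tool [-1.70043964e-02  5.91165143e-05 -5.93482771e-02] tool z yaw -0.27036003749259185
```

{"fn": "send_rows", "kwargs": {"plan": "0 0.06 0 0 2;0 0.06 0 0 2;0 0 0 0 2;0.05 0 0 0 2;0 0 0 0 2;0 0 0 0 2"}}

```text
t: 18.05
tool_pos: [0.5755, 0.1585, 0.0366]
tool_rot: [0.564, -0.429, 0.562, 0.427]
contact_force: [-4.8, -3.5, 19.5]
grip_width: 0.0261
```

{"fn": "send_rows", "kwargs": {"plan": "0.06 0.05 -0.03 0 2;0 0 0 0 2;0.06 0.03 0 0 2;0 0 0 0 2;0 0 0 0 2;0 0 0 0 2"}}

```text
t: 18.55
tool_pos: [0.5755, 0.1585, 0.0366]
tool_rot: [0.564, -0.43, 0.561, 0.427]
contact_force: [-5.3, -4.1, 23.8]
grip_width: 0.0264
```

{"fn": "send_rows", "kwargs": {"plan": "0.06 0.04 -0.03 0 2;0 0 0 0 2;0 0 0 0 2;0 0 0 0 2;0 0 0 0 2;0 0 0 0 2"}}

```text
t: 19.05
tool_pos: [0.5755, 0.1585, 0.0366]
tool_rot: [0.565, -0.43, 0.561, 0.426]
contact_force: [-6.4, -3.7, 26.7]
grip_width: 0.026
```

```bash
python3 look.py h1; python3 look.py h1t top; python3 -c "
from h import *
import pickle
p,o=pickle.load(open('pics/h1t.pkl','rb'))
T=R.from_quat(o['tool_rot'][[1,2,3,0]]).as_matrix();print(T.round(4),o['torque'],o['contact_force'],T.T@o['contact_force'])
crop('pics/h1.png','pics/h1c.png',160,95,340,230,4.4)
crop('pics/h1t.png','pics/h1tc.png',100,120,400,280,2.6)"
```

```text
t 19.05 pos [0.5755 0.1585 0.0366] z [0.267 0.964 0.002] F [-6.4 -3.7 26.7] w 0.0260 q [ 0.07  0.48  1.68 -0.    0.98 -2.8 ]
t 19.10 pos [0.5755 0.1585 0.0366] z [0.267 0.964 0.002] F [-6.3 -3.6 26.8] w 0.0262 q [ 0.07  0.48  1.68 -0.    0.98 -2.8 ]
[[ 7.200e-03 -9.636e-01  2.671e-01]
 [-4.000e-04  2.671e-01  9.637e-01]
 [-1.000e+00 -7.100e-03  1.600e-03]] [-0.4139433   1.07647909 -0.02513401] [-6.33601173 -3.64816792 26.79292797] [-26.83669798   4.94169312  -5.16589524]
```

View pics/h1c.png

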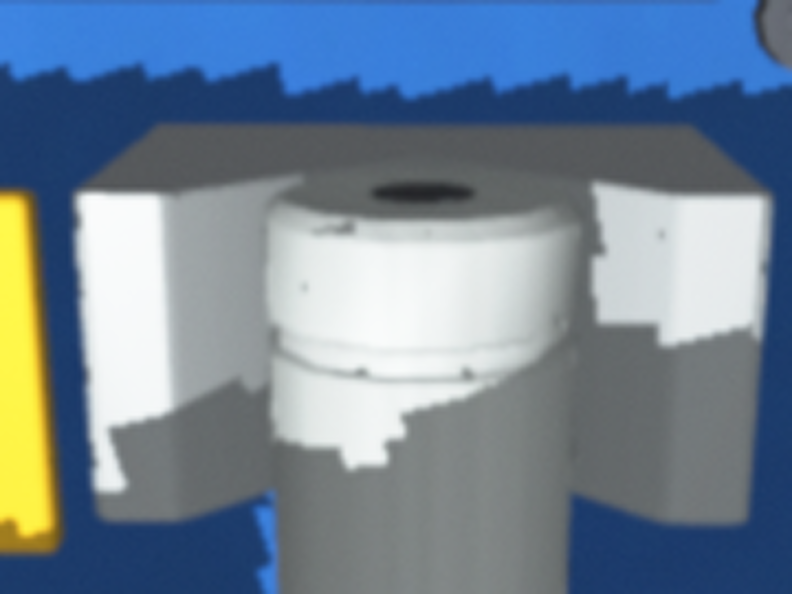

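View pics/h1tc.png

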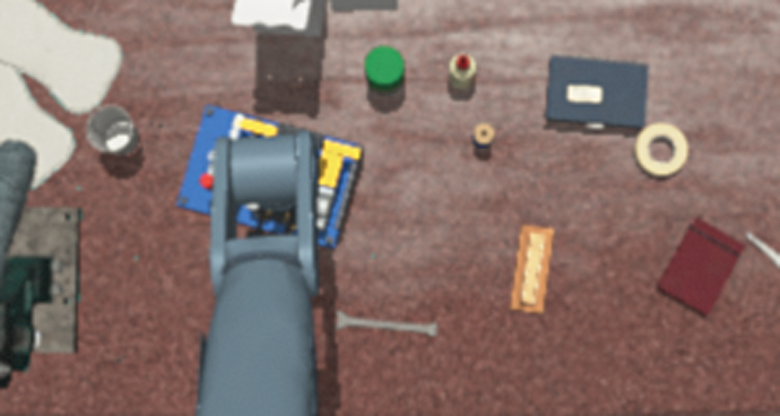

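{"fn": "send_rows", "kwargs": {"plan": "0 0.06 0.04 0 2;0 0 0 0 2;0 0 0 0 2;0 0 0 0 2;0 0 0 0 2;0 0 0 0 2;0 0 0 0 2;0 0 0 0 2;0 0 0 0 2;0 0 0 0 2;0 0 0 0 2;0 0 0 0 2"}}

```text
t: 20.15
tool_pos: [0.5755, 0.1585, 0.0366]
tool_rot: [0.565, -0.43, 0.561, 0.426]
contact_force: [-4.9, -3.9, 25.3]
grip_width: 0.0263
```

Over the last second the pose did not change and the force stayed at about 25 N, so I am handing the job in.

```bash
python3 -c "
from cell import ctrl
print(ctrl.finish_job()); o=ctrl.get_obs(); print(o['t'],o['tool_pos'],o['contact_force'])"
```

```text
the job is handed in; nothing more can be done
None
the job is handed in; nothing more can be done
```

The job is handed in at about 20 s, with the ram seated in both Vs and still gripped and pressed. No verdict was reported.

- **Guard:** I wound the crank one full turn anticlockwise, gripping the red handle. It ended at about 6.35 rad. The pictures put the guard's front edge at fixture x ≈ 30–34 mm, depending on which edge is taken. The expected figure is 32 mm, and a gap to the blocks is visible.
- **Ram:** I lifted it from its rest, turned it and lowered it into the Vs. It touched down with the TCP at 36.8 mm, which is the height that matches an axis height of 53.8 mm. The last image check put the ram's middle within about 0.5 mm of the V centre along its length, with yaw matching to within 0.2°.
- **Press:** It is held at about 25 N downward with 60 N grip. The height stayed steady over the last second.
- **Less than perfect:** About 5 N of sideways force remained (toward −x and −y), which I trimmed but did not fully remove. It is well below the downward load, so both flanks should be bearing. The tool tilts about 0.4° under load.
- **Other things on the worktop:** In the last top and scene pictures the tumbler, jar, bottle, spool, box, tape, spanner and notebook look undisturbed. I checked this by eye and did not measure it.

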